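# Lay out the sherd sections for inspection

### The arm

A 6-joint arm with a two-finger parallel gripper is mounted at the origin on a cart in front of the work surface, level with it; the furniture and walls round the work are solid. World frame = base frame: x ahead of the robot, y to its left, z up, the work surface at z = 0. Lengths are in m, angles in rad, forces in N, time in s.
With the tool pointing down it reaches from about 0.35 to 0.975 m from the base axis. Payload 4.9 kg.
Tool frame: the origin (TCP) lies midway between the tips of the shut fingers; the grasp point (between the pads) lies 19 mm behind it; z points along the fingers, y is the line along which they close (so a half turn about z gives the same grasp; the last joint's range is limited). The gripper opens to 85 mm and grips with 20 to 120 N. Pads are 22 mm wide; open, the fingers measure 114 mm over their backs; the gripper's body (76 mm by 85 mm) begins 54 mm behind the grasp point. The pads swing forward as they close: fully open they stand 13 mm farther back than shut.
Start: joints at [1.075, 0.053, 1.613, -0, 1.476, -0.119], TCP at [0.23, 0.581, 0.211] pointing down, gripper open.
Joint ranges: [-3.01, 3.01], [-1.01, 2.22], [0.06, 2.58], [-1.02, 4.17], [0.09, 2.62], [-3.14, 3.14]. Speed limits (rad/s): [2.57, 2.57, 3.14, 3.14, 3.14, 3.14].

### API

Orientations are given as a rotation vector (axis times angle).
In Python, from station import ctrl gives the robot as it stands. The module is installed in compiled form; this text tells all that it offers.
- The arm moves only by the shell command python3 -m handwheel 'ROWS' [OPENING] [FORCE]. ROWS is JSON, a list of rows, each a list of 2 entries, a list of its own where there are three numbers: the shift along the tool's x, y, z in cm, then the turn, a rotation vector about the tool's x, y, z in rad. In form: [[[tx, ty, tz], [ax, ay, az]], ...]. A call has 1 to 5 rows; each row is the pose to reach, as a shift and turn from the pose commanded when the call began, along the tool's axes at that moment; what a row does not reach only later rows make up. A row lasts 1/8 s, in which the tool goes at most 62.5 mm and 10.7 degrees, less where a joint would pass 70% of its speed; a pose out of reach is approached as far as the arm can. A call with a gripper value outside its range is refused whole. OPENING is the gripper's target within -1 to 1 (shut at 1, half-way at 0, fully open at -1), set as the call begins (- or left out, the last holds). The fingers move at their own pace and stop on an object; FORCE is the grip in N (left out, the last holds). Time passes only in rows, so rows that repeat a pose let the fingers close. It gives the time, the measured TCP pose, the force, the opening and the grip force at its end, in the units of the state.
- ctrl.get_obs(): the state, without advancing time (a new reading comes with each control period).
- ctrl.get_image(name): name is "scene" or "top"; returns the picture (420x560x3 uint8, blue, green, red); there is no depth.
- ctrl.calibration(name): a dict with "fx", "fy", "cx", "cy" (pixels), "R" (3x3) and "t" (3): a world point X has camera coordinates R X + t. Camera axes: x right, y down, z forward; pixel columns grow to the right and rows downward; lengths in m; the calibration is good to about 2 mm. A picture is of the moment at which its call begins. calibration takes no time and is no camera call.
- ctrl.finish_job(): hands the job in; it is judged then, once.
Trained networks look in the newest picture that a camera, given by its name, has taken for a name from the list of things; names that differ only in an ending like _2 or _b are one class to them, and where a whole thing is asked for, a point or a joint stands for the part that bears it (a point fixed in the world has none). Each returns a list of dicts, best first, with "score" (0 to 1); they miss things now and then, are a little off and sometimes report something else, mostly with a low value. They report only what shows in the picture. A call takes as long as a camera call.
- ctrl.look_for(camera, query): "position" ([column, row] in pixels, amid what is visible of it).
- ctrl.landmark_of(camera, query): "position" ([column, row] in pixels: a listed point, or the origin of a listed thing).
The state is a dict: "t": time; "q": joint angles; "dq": joint speeds; "effort": joint torques, N m; "tool_pos": TCP position; "tool_rot": TCP orientation; "contact_force": force on the tool from outside, world axes, zero at the start; "wrist_torque": the same for the moment, N m; "opening": finger opening in m; "grip_force": force on a finger pad.
Only numpy, scipy, OpenCV 4.12 (cv2) and the standard library are available. Lean on these libraries where they do the work, as an engineer would, in place of code of your own. Each camera call takes 0.05 s, during which the arm holds its last target. There are 200 camera calls.

### The job

Swing the magnifier arm clear of the drying rack, then slide every thin plate up out of its slot and lay them all flat on the floor of the shallow tray, none lying on another or on the rim. When all are laid out, swing the magnifier so that its lens hangs over the middle of the tray, and leave it there (if the tray is not under the sweep of the lens, slide the tray to suit); do not push the small vial or the other things on the table about.

Things in the scene. Friction and masses are not known exactly. Their poses are not given: they have to be found in the camera images.
- lens_arm (a joint): angle (rad) of the magnifier's arm about its upright post. At 0 the arm points along the magnifier foot's own -x (roughly toward the robot); positive turns it to the robot's right (counter-clockwise seen from above), negative to the left. Range -2.0 to 1.4. The pivot is stiff (about 0.3 N m, so 2 N at the peg) and stays where it is left. It starts over the rack, between about -0.8 and -0.35
- post_axis (a point): point on the upright pivot axis of the magnifier, 120 mm above the table (post 18 mm thick; pivot head 36 mm across, its top at 136 mm; round foot 96 mm across, fixed to the table); its axes are those of the foot
- lens_centre (a point): centre of the round lens, 225 mm from the pivot axis, 120 mm above the table; the lens ring is 98 mm across and 12 mm thick; the aluminium arm (14 mm wide, top 128 mm above the table) runs straight from pivot to lens; its -x axis points from pivot to lens
- swing_peg (a point): middle of the black upright round peg on the arm, 16 mm in diameter, for moving the arm: 150 mm from the pivot axis toward the lens, this point 156 mm above the table; the peg rises from 133 mm (its collar, 26 mm across) to 175 mm
- rack_top (a point): centre of the top of the slotted wooden drying rack (152 long in its x, 62 wide in y, top 41 mm above the table; fixed). Four slots lie across it (along its y) at x = -51, -17, +17, +51 mm; each slot is 8.5 mm wide, 46 mm long, its floor 6 mm above the table, 35 mm deep; low cheeks close the slots' ends up to 33 mm above the table
- tray_in (a point): centre of the inner floor of the shallow aluminium tray, 5 mm above its underside; inside 116 mm (its x) by 250 mm (its y), walls 5 mm thick, rim 14 mm above the floor; loose, 0.6 kg: it can be slid with the plates in it, for instance by pinching a long wall from above
- plate_1_centre (a point): centre of a thin pale resin plate with a flat slice of pottery set in it, the same on both faces; 6 mm thick (its x), 40 mm wide (its y), 80 mm long (its z, pointing up while it stands in the rack); 40 g. May be absent. In the rack its upper 45 mm stand free, so both 40 mm-apart side edges can be gripped; neighbours may stand 28 mm away face to face
- plate_2_centre (a point): centre of a thin pale resin plate with a flat slice of pottery set in it, the same on both faces; 6 mm thick (its x), 40 mm wide (its y), 80 mm long (its z, pointing up while it stands in the rack); 40 g. May be absent. In the rack its upper 45 mm stand free, so both 40 mm-apart side edges can be gripped; neighbours may stand 28 mm away face to face
- plate_3_centre (a point): centre of a thin pale resin plate with a flat slice of pottery set in it, the same on both faces; 6 mm thick (its x), 40 mm wide (its y), 80 mm long (its z, pointing up while it stands in the rack); 40 g. May be absent. In the rack its upper 45 mm stand free, so both 40 mm-apart side edges can be gripped; neighbours may stand 28 mm away face to face
- plate_4_centre (a point): centre of a thin pale resin plate with a flat slice of pottery set in it, the same on both faces; 6 mm thick (its x), 40 mm wide (its y), 80 mm long (its z, pointing up while it stands in the rack); 40 g. May be absent. In the rack its upper 45 mm stand free, so both 40 mm-apart side edges can be gripped; neighbours may stand 28 mm away face to face
- vial: small capped vial, 28 across, 52 high mm; origin under its middle; not part of the job

How it is judged:
On the way, in this order (a step that is already met when the one before it is completed fails the run):
1. the lens is swung clear of the rack (its centre at least 0.12 m, seen from above, from the rack's centre) (horizontal distance between lens_centre and rack_top above 0.12 m), for 0.2 s.
2. all plates lie flat on the tray floor while the lens is still away from the tray's middle (over 0.09 m) (x of plate_1_centre in the frame of tray_in between -0.06 and 0.06 m and y of plate_1_centre in the frame of tray_in between -0.128 and 0.128 m and z of each of plate_1_centre, plate_2_centre, plate_3_centre, plate_4_centre in the frame of tray_in below 0.0075 m and (angle between plate_1_centre's own x axis and vertical below 0.07 rad or angle between plate_1_centre's own x axis and vertical above 3.0716 rad) and x of plate_2_centre in the frame of tray_in between -0.06 and 0.06 m and y of plate_2_centre in the frame of tray_in between -0.128 and 0.128 m and (angle between plate_2_centre's own x axis and vertical below 0.07 rad or angle between plate_2_centre's own x axis and vertical above 3.0716 rad) and x of plate_3_centre in the frame of tray_in between -0.06 and 0.06 m and y of plate_3_centre in the frame of tray_in between -0.128 and 0.128 m and (angle between plate_3_centre's own x axis and vertical below 0.07 rad or angle between plate_3_centre's own x axis and vertical above 3.0716 rad) and x of plate_4_centre in the frame of tray_in between -0.06 and 0.06 m and y of plate_4_centre in the frame of tray_in between -0.128 and 0.128 m and (angle between plate_4_centre's own x axis and vertical below 0.07 rad or angle between plate_4_centre's own x axis and vertical above 3.0716 rad) and horizontal distance between lens_centre and tray_in above 0.09 m), for 0.2 s.
At the end, for the whole second after the job is handed in: every plate present lies flat (within 0.07 rad) and at rest on the inner floor of the tray, none on another or on the rim; the lens centre is, seen from above, within 50 mm of the tray's centre and still (x of plate_1_centre in the frame of tray_in between -0.06 and 0.06 m and y of plate_1_centre in the frame of tray_in between -0.128 and 0.128 m and z of each of plate_1_centre, plate_2_centre, plate_3_centre, plate_4_centre in the frame of tray_in below 0.0075 m and (angle between plate_1_centre's own x axis and vertical below 0.07 rad or angle between plate_1_centre's own x axis and vertical above 3.0716 rad) and x of plate_2_centre in the frame of tray_in between -0.06 and 0.06 m and y of plate_2_centre in the frame of tray_in between -0.128 and 0.128 m and (angle between plate_2_centre's own x axis and vertical below 0.07 rad or angle between plate_2_centre's own x axis and vertical above 3.0716 rad) and x of plate_3_centre in the frame of tray_in between -0.06 and 0.06 m and y of plate_3_centre in the frame of tray_in between -0.128 and 0.128 m and (angle between plate_3_centre's own x axis and vertical below 0.07 rad or angle between plate_3_centre's own x axis and vertical above 3.0716 rad) and x of plate_4_centre in the frame of tray_in between -0.06 and 0.06 m and y of plate_4_centre in the frame of tray_in between -0.128 and 0.128 m and (angle between plate_4_centre's own x axis and vertical below 0.07 rad or angle between plate_4_centre's own x axis and vertical above 3.0716 rad) and linear speed of each of plate_1, plate_2, plate_3, plate_4 below 0.03 m/s and horizontal distance between lens_centre and tray_in below 0.05 m and velocity of joint lens_arm between -0.05 and 0.05 rad/s); the robot touches nothing.
It fails at once if the vial is pushed more than 6 cm from its place (distance of vial from where it was at the start of the episode above 0.06 m).
It fails at once if a plate is dropped off the table (height (world z) of any of plate_1_centre, plate_2_centre, plate_3_centre, plate_4_centre below -0.1 m).
Of plate_1, plate_2, plate_3, plate_4 only 2 to 4 are there at a start; the rules pass over those that are not, and their reading is None.
At some moment in a run one of tray may be knocked a few centimetres aside while the robot is not near it.
Once in a run the grip may slacken for a moment while it holds something.
It also fails if it takes over 210 s, if anything falls off the work surface, if the arm or the gripper's body presses on something with over 40 N, if the wrist force passes 120 N, or if a joint passes its speed limit or range.

## Working session

There is one attempt and no reset: what is moved stays moved. The work goes in short steps, Python scripts to look and compute and a shell command to move; the robot and the scene stay as the last step left them, time stands still between calls to the robot, and variables do not carry over. Pictures are saved under pics/ and viewed, at most 14 in all, crops included, and the job is handed in when it is done.

```bash
mkdir -p pics; cat > h.py <<'E'
import numpy as np, cv2
from scipy.spatial.transform import Rotation as Ro
from station import ctrl
def shot(c,f):
    im=ctrl.get_image(c); cv2.imwrite('pics/'+f,im); return im
def proj(c,X):
    k=ctrl.calibration(c); p=np.array(k['R'])@np.array(X)+np.array(k['t']); return np.array([k['fx']*p[0]/p[2]+k['cx'],k['fy']*p[1]/p[2]+k['cy']])
def ray(c,uv):
    k=ctrl.calibration(c); R=np.array(k['R']); d=R.T@np.array([(uv[0]-k['cx'])/k['fx'],(uv[1]-k['cy'])/k['fy'],1]); return -R.T@np.array(k['t']),d
def atz(c,uv,z):
    o,d=ray(c,uv); return o+d*(z-o[2])/d[2]
def tri(a,b):
    (o1,d1),(o2,d2)=ray('top',a),ray('scene',b); d1/=np.linalg.norm(d1);d2/=np.linalg.norm(d2)
    s=np.linalg.lstsq(np.c_[d1,-d2],o2-o1,rcond=None)[0]; p,q=o1+s[0]*d1,o2+s[1]*d2
    return (p+q)/2,np.linalg.norm(p-q)
def state():
    o=ctrl.get_obs(); R=Ro.from_rotvec(o['tool_rot']).as_matrix()
    print('t',round(o['t'],2),'tcp',np.round(o['tool_pos'],4),'x',np.round(R[:,0],3),'y',np.round(R[:,1],3),'z',np.round(R[:,2],3),'F',np.round(o['contact_force'],1),'op',round(o['opening'],4),'grip',round(o['grip_force'],1)); return o,R
def go(P,yaw=None):
    "shift (cm) and turn in tool axes to reach world TCP P with tool down and tool y axis at yaw from world x (mod pi)"
    o,R=state(); P=np.array(P)
    print('shift cm',np.round(R.T@(P-o['tool_pos'])*100,2))
    if yaw is not None:
        c=[]
        for w in (yaw,yaw+np.pi):
            y=np.array([np.cos(w),np.sin(w),0]); z=np.array([0,0,-1.]); T=np.c_[np.cross(y,z),y,z]
            c.append(Ro.from_matrix(R.T@T).as_rotvec())
        print('turn',[np.round(v,3) for v in c],'q6',round(o['q'][5],2))
E
python3 - <<'E'
from h import *
shot('top','t0.png');shot('scene','s0.png');state()
for c in('top','scene'):
    for n in['lens_centre','post_axis','swing_peg','rack_top','tray_in','plate_1_centre','vial']:
        print(c,n,[(np.round(d['position']).astype(int).tolist(),round(d['score'],2)) for d in ctrl.landmark_of(c,n)])
E
```

```text
t 0.1 tcp [0.2297 0.5806 0.2098] x [-0.93   0.368  0.   ] y [ 0.368  0.93  -0.002] z [-0.001 -0.002 -1.   ] F [-0.3  0.2  0.7] op 0.0856 grip 0.0
top lens_centre [([188, 245], 0.95), ([204, 208], 0.29), ([204, 232], 0.23)]
top post_axis [([252, 154], 0.86), ([203, 213], 0.4)]
top swing_peg [([205, 212], 0.62)]
top rack_top [([202, 234], 0.64)]
top tray_in [([322, 245], 0.71)]
top plate_1_centre [([200, 258], 0.45)]
top vial [([252, 155], 0.6), ([343, 190], 0.56)]
scene lens_centre []
scene post_axis [([294, 183], 0.65)]
scene swing_peg [([218, 182], 0.9)]
scene rack_top [([201, 227], 0.79)]
scene tray_in [([287, 320], 0.75)]
scene plate_1_centre [([180, 242], 0.64), ([353, 289], 0.38)]
scene vial [([357, 290], 0.52), ([294, 186], 0.38)]
```

View pics/t0.png

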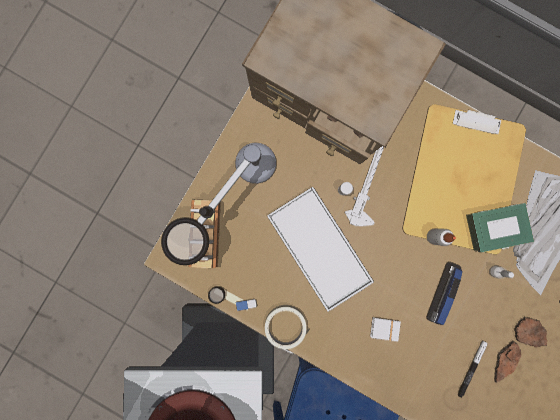

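View pics/s0.png

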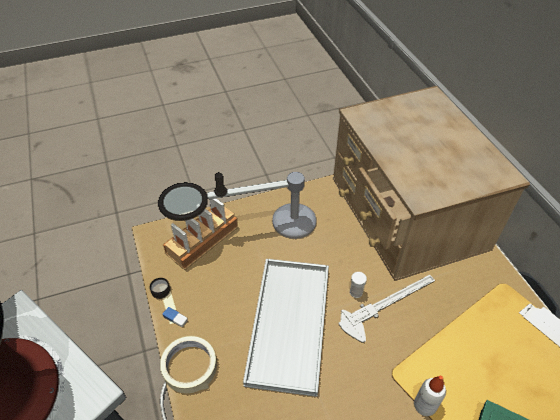

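The top view shows the post head at (252,154), peg (207,212), lens (186,241) over the rack (204,233), tray corners about (269,216), (313,188), (371,280), (328,308), and vial (347,188). The scene view shows lens (183,201), peg (220,184), post head (295,180), tray (287,325), and plates in the rack.

```bash
python3 - <<'E'
from h import *
for c in('top','scene'):
    print(c,'base',proj(c,[0,0,0]),'tcp',proj(c,[.23,.58,.21]),'cam',np.round(ray(c,(280,210))[0],3))
for n,a,b in[('lens',(186,241),(183,201)),('peg',(207,212),(220,184)),('post',(252,154),(295,180)),('rack',(202,234),(201,227)),('tray',(321,248),(287,325)),('vialtop',(347,187),(358,275))]:
    p,e=tri(a,b);print(n,np.round(p,4),round(e,4))
print('tray corners',[np.round(atz('top',p,.019),3) for p in((269,216),(313,188),(371,280),(328,308))])
for c,box,f in(('top',(160,190,240,275),'t0z.png'),('scene',(150,170,250,275),'s0z.png')):
    im=cv2.imread('pics/'+('t0.png' if c=='top' else 's0.png')); x0,y0,x1,y1=box
    im=im[y0:y1,x0:x1]; cv2.imwrite('pics/z_'+c+'.png',cv2.resize(im,None,fx=5.5,fy=5.5,interpolation=cv2.INTER_CUBIC))
a,b=[cv2.imread('pics/z_%s.png'%c) for c in('top','scene')]
h=480; a=cv2.resize(a,(380,400));b=cv2.resize(b,(400,420))
cv2.imwrite('pics/z0.png',np.hstack([np.vstack([a,np.zeros((20,380,3),np.uint8)]),b]))
E
```

```text
top base [191.62205401 436.80554878] tcp [-154.06959919  365.31410307] cam [ 0.486 -0.198  0.961]
scene base [ -6.79919147 396.98485635] tcp [-92.47521791  98.41947185] cam [ 0.056 -0.585  0.852]
lens [ 0.4516 -0.008   0.1203] 0.0003
peg [ 0.5098 -0.0558  0.1532] 0.0008
post [ 0.63   -0.1425  0.1279] 0.0006
rack [ 0.4657 -0.0279  0.0441] 0.0041
tray [ 0.4295 -0.294  -0.0007] 0.0063
vialtop [ 0.5686 -0.3469  0.0575] 0.0026
tray corners [array([ 0.505, -0.175,  0.019]), array([ 0.57 , -0.276,  0.019]), array([ 0.36 , -0.408,  0.019]), array([ 0.297, -0.31 ,  0.019])]
```

View pics/z0.png

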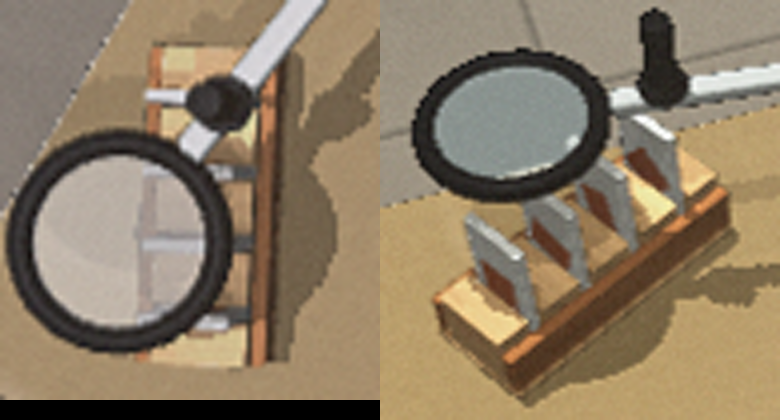

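All four slots hold a plate, and the triangulated heights and radii match the text: lens 0.120 m high and 0.224 m from the pivot, peg 0.148 m from the pivot. The first move is to the peg.

```bash
python3 - <<'E'
from h import *
go([.51,-.056,.225],np.deg2rad(53))
go([.51,-.056,.140])
E
```

```text
t 0.8 tcp [0.23   0.5811 0.2109] x [-0.93   0.368 -0.   ] y [0.368 0.93  0.   ] z [ 0.  0. -1.] F [ 0.   0.7 -0.2] op 0.0852 grip 0.0
shift cm [-49.48 -48.94  -1.41]
turn [array([0.   , 0.   , 0.269]), array([-0.   ,  0.   , -2.873])] q6 -0.12
t 0.8 tcp [0.23   0.5811 0.2109] x [-0.93   0.368 -0.   ] y [0.368 0.93  0.   ] z [ 0.  0. -1.] F [ 0.   0.7 -0.2] op 0.0852 grip 0.0
shift cm [-49.48 -48.94   7.09]
```

```bash
python3 -m handwheel '[[[-20,-20,-2.5],[0,0,0.27]],[[-20,-20,-2.5],[0,0,0.27]],[[-20,-20,-2.5],[0,0,0.27]],[[-20,-20,-2.5],[0,0,0.27]],[[-20,-20,-2.5],[0,0,0.27]]]' -1; python3 - <<'E'
from h import *
go([.51,-.056,.225],np.deg2rad(53))
E
```

```text
t: 1.42
tool_pos: [0.3432, 0.3194, 0.2365]
tool_rot: [1.001, 2.977, 0.001]
contact_force: [-0.3, 0.3, 0.3]
opening: 0.0858
grip_force: 0.0
t 1.43 tcp [0.3432 0.3194 0.2365] x [-0.797  0.604 -0.001] y [0.604 0.797 0.001] z [ 0.001  0.    -1.   ] F [-0.3  0.3  0.3] op 0.0858 grip 0.0
shift cm [-35.97 -19.84   1.16]
turn [array([ 0.001,  0.001, -0.003]), array([ 1.000e-03, -2.000e-03,  3.139e+00])] q6 -0.33
```

```bash
python3 -m handwheel '[[[-25,-14,1],[0,0,0]],[[-25,-14,1],[0,0,0]],[[-25,-14,1],[0,0,0]],[[-25,-14,1],[0,0,0]],[[-25,-14,1],[0,0,0]]]';python3 -m handwheel '[[[-11,-5.8,0],[0,0,0]],[[-11,-5.8,0],[0,0,0]],[[-11,-5.8,0],[0,0,0]],[[-11,-5.8,0],[0,0,0]]]' >/dev/null; python3 - <<'E'
from h import *
go([.51,-.056,.140],np.deg2rad(53))
E
```

```text
t: 2.05
tool_pos: [0.4581, 0.0566, 0.2261]
tool_rot: [1.002, 2.977, -0.0]
contact_force: [-0.0, -0.3, -0.5]
opening: 0.0857
grip_force: 0.0
t 2.55 tcp [ 0.5101 -0.0533  0.2258] x [-0.798  0.603  0.001] y [0.603 0.798 0.   ] z [-0.001  0.001 -1.   ] F [-0.4 -0.2 -0.2] op 0.0851 grip 0.0
shift cm [-0.16 -0.22  8.58]
turn [array([ 0.   , -0.001, -0.002]), array([-1.00e-03, -0.00e+00,  3.14e+00])] q6 -1.17
```

```bash
python3 -m handwheel '[[[-0.2,-0.2,4.5],[0,0,0]],[[-0.2,-0.2,8.3],[0,0,0]],[[-0.2,-0.2,8.3],[0,0,0]]]' >/dev/null; python3 -m handwheel '[[[0,0,0],[0,0,0]],[[0,0,0],[0,0,0]],[[0,0,0],[0,0,0]],[[0,0,0],[0,0,0]],[[0,0,0],[0,0,0]]]' 1 25; python3 - <<'E'
from h import *
o,R=state()
c=np.array([.63,-.1425]); 
for a in (125,108,91,80): print(a,np.round(R.T@(np.r_[c+.15*np.array([np.cos(np.deg2rad(a)),np.sin(np.deg2rad(a))]),o['tool_pos'][2]]-o['tool_pos'])*100,2))
E
```

```text
t: 3.55
tool_pos: [0.5115, -0.0561, 0.1442]
tool_rot: [0.998, 2.977, 0.001]
contact_force: [-0.0, 0.4, 4.1]
opening: 0.0142
grip_force: 24.4
t 3.55 tcp [ 0.5115 -0.0561  0.1442] x [-0.798  0.603 -0.002] y [0.603 0.798 0.002] z [ 0.002  0.    -1.   ] F [-0.   0.4  4.1] op 0.0142 grip 24.4
125 [-0.39  4.86  0.01]
108 [-2.36  8.84  0.02]
91 [-5.41 12.06  0.03]
80 [-7.84 13.6   0.03]
```

```bash
python3 -m handwheel '[[[-0.1,2.5,-0.2],[0,0,0.1]],[[-0.4,4.9,-0.2],[0,0,0.2]],[[-1.2,6.9,-0.2],[0,0,0.3]],[[-2.4,8.8,-0.2],[0,0,0.45]],[[-3.8,10.6,-0.2],[0,0,0.6]]]';  python3 - <<'E'
from h import *
o,R=state()
c=np.array([.63,-.1425]); 
for a in (108,91,80): print(a,np.round(R.T@(np.r_[c+.15*np.array([np.cos(np.deg2rad(a)),np.sin(np.deg2rad(a))]),.1445]-o['tool_pos'])*100,2))
E
```

```text
t: 4.18
tool_pos: [0.6047, 0.0034, 0.1444]
tool_rot: [1.841, 2.545, -0.009]
contact_force: [-1.9, -8.9, 1.8]
opening: 0.0147
grip_force: 25.2
t 4.17 tcp [0.6047 0.0034 0.1444] x [-0.313  0.95  -0.004] y [ 0.95   0.313 -0.004] z [-0.003 -0.005 -1.   ] F [-1.9 -8.9  1.8] op 0.0147 grip 25.2
108 [ 0.35 -2.1  -0.01]
91 [-0.33  2.28 -0.02]
80 [-1.44  4.94 -0.03]
```

```bash
python3 -m handwheel '[[[-0.3,2.3,0],[0,0,0]],[[-1.2,4.5,0],[0,0,0]],[[-1.2,4.5,0],[0,0,0]]]'; python3 -m handwheel '[[[0,0,0],[0,0,0]],[[0,0,-4],[0,0,0]],[[0,0,-10],[0,0,0]],[[0,0,-10],[0,0,0]]]' -1;python3 -m handwheel '[[[24,-14,0],[0,0,0]],[[24,-14,0],[0,0,0]],[[24,-14,0],[0,0,0]],[[24,-14,0],[0,0,0]],[[24,-14,0],[0,0,0]]]' ; python3 - <<'E'
from h import *
shot('top','t1.png');shot('scene','s1.png');state()
a=cv2.imread('pics/t1.png')[140:290,150:300];b=cv2.imread('pics/s1.png')[150:300,140:290]
cv2.imwrite('pics/z1.png',np.hstack([cv2.resize(i,(400,400),interpolation=cv2.INTER_CUBIC) for i in(a,b)]))
for c in('top','scene'):
    for n in['lens_centre','rack_top','plate_1_centre']:
        print(c,n,[(np.round(d['position']).astype(int).tolist(),round(d['score'],2)) for d in ctrl.landmark_of(c,n)])
E
```

```text
t: 4.55
tool_pos: [0.6523, 0.0067, 0.1442]
tool_rot: [1.834, 2.549, -0.003]
contact_force: [1.8, -5.4, -1.1]
opening: 0.0143
grip_force: 25.3
t: 5.05
tool_pos: [0.6537, 0.0089, 0.2528]
tool_rot: [1.828, 2.543, 0.011]
contact_force: [-0.1, -0.1, 0.7]
opening: 0.0845
grip_force: 0.0
t: 5.68
tool_pos: [0.4389, 0.1932, 0.2439]
tool_rot: [-1.829, -2.552, 0.0]
contact_force: [0.3, -0.5, -0.7]
opening: 0.0854
grip_force: 0.0
t 5.78 tcp [0.4395 0.1931 0.2441] x [-0.322  0.947  0.001] y [ 0.947  0.322 -0.001] z [-0.001  0.001 -1.   ] F [-0.  -0.2 -0.7] op 0.0854 grip 0.0
top lens_centre [([145, 139], 0.61)]
top rack_top [([203, 233], 0.79), ([200, 224], 0.59)]
top plate_1_centre [([200, 258], 0.55)]
scene lens_centre [([227, 131], 0.81)]
scene rack_top [([201, 229], 0.56)]
scene plate_1_centre [([182, 243], 0.72), ([206, 222], 0.47)]
```

View pics/z1.png

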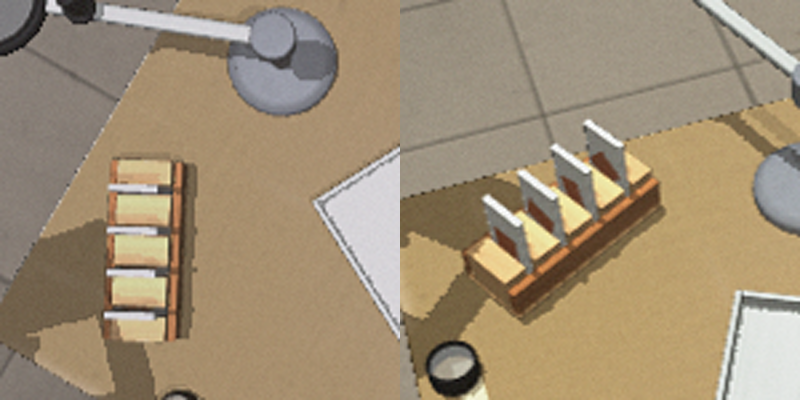

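The lens is well clear of the rack. In the z1 crop, the four plate top edges show in the top half at rows 188, 231, 273 and 316, columns about 104–158. In the scene half they run from (188,123)–(225,157) down to (88,198)–(125,235).

```bash
python3 - <<'E'
from h import *
T=[((109,187),(158,189)),((107,230),(157,232)),((106,272),(155,274)),((104,315),(154,317))]
S=[((187,123),(225,157)),((153,148),(191,183)),((120,172),(159,208)),((86,198),(124,235))]
f=150/400
for a,b in zip(T,S):
    P=[];
    for i in(0,1):
        p,e=tri((150+f*a[i][0],140+f*a[i][1]),(140+f*b[i][0],150+f*b[i][1])); P.append(p); print(np.round(p,4),round(e,4),end=' ')
    d=P[0]-P[1]; print('mid',np.round((P[0]+P[1])/2,4),'len',round(np.linalg.norm(d),4),'ang',round(np.rad2deg(np.arctan2(d[1],d[0])),1))
E
```

```text
[ 0.5168 -0.0099  0.0824] 0.0021 [ 0.5165 -0.0482  0.0709] 0.0044 mid [ 0.5166 -0.029   0.0766] len 0.04 ang 89.5
[ 0.4821 -0.0085  0.0819] 0.0016 [ 0.4812 -0.0474  0.0711] 0.0034 mid [ 0.4817 -0.0279  0.0765] len 0.0404 ang 88.7
[ 0.4485 -0.0084  0.0834] 0.0014 [ 0.4477 -0.0468  0.0721] 0.0046 mid [ 0.4481 -0.0276  0.0778] len 0.0401 ang 88.7
[ 0.4146 -0.0076  0.0835] 0.0023 [ 0.413  -0.0464  0.073 ] 0.0043 mid [ 0.4138 -0.027   0.0783] len 0.0403 ang 87.6
```

```bash
python3 - <<'E'
from h import *
go([.414,-.0285,.15],np.deg2rad(88.6))
E
```

```text
t 6.08 tcp [0.4428 0.1907 0.2446] x [-0.317  0.948 -0.   ] y [ 0.948  0.317 -0.001] z [-0.001 -0.    -1.   ] F [ 0.1 -0.2  1. ] op 0.0853 grip 0.0
shift cm [-19.88  -9.67   9.46]
turn [array([-1.000e-03, -0.000e+00, -1.224e+00]), array([-0.000e+00,  1.000e-03,  1.918e+00])] q6 -0.07
```

```bash
python3 -m handwheel '[[[-19.9,-9.7,7],[0,0,-0.9]],[[-19.9,-9.7,7],[0,0,-0.9]],[[-19.9,-9.7,7],[0,0,-0.9]],[[-19.9,-9.7,7],[0,0,-0.9]],[[-19.9,-9.7,7],[0,0,-0.9]]]' >/dev/null; python3 -m handwheel '[[[0,0,0],[0,0,-0.16]],[[0,0,0],[0,0,-0.32]],[[0,0,0],[0,0,-0.32]]]' >/dev/null;python3 - <<'E'
from h import *
go([.414,-.0285,.047],np.deg2rad(88.6))
E
```

```text
t 7.08 tcp [ 0.4138 -0.0289  0.1748] x [-0.995  0.102  0.   ] y [0.102 0.995 0.   ] z [-0.  0. -1.] F [ 0.4 -0.5  0.4] op 0.0858 grip 0.0
shift cm [-0.02  0.04 12.78]
turn [array([ 0.   , -0.   , -0.078]), array([-1.000e-03, -0.000e+00,  3.064e+00])] q6 -1.72
```

```bash
python3 -m handwheel '[[[0,0,6],[0,0,-0.08]],[[0,0,10.5],[0,0,-0.08]],[[0,0,12.8],[0,0,-0.08]],[[0,0,12.8],[0,0,-0.08]]]'; python3 -m handwheel '[[[0,0,0],[0,0,0]],[[0,0,0],[0,0,0]],[[0,0,0],[0,0,0]],[[0,0,0],[0,0,0]]]' 1 50; python3 -m handwheel '[[[0,0,-2],[0,0,0]],[[0,0,-5],[0,0,0]],[[0,0,-9],[0,0,0]],[[0,0,-9],[0,0,0]]]'; python3 - <<'E'
from h import *
a=shot('top','t2.png');b=shot('scene','s2.png')
cv2.imwrite('pics/z2.png',np.hstack([cv2.resize(i,(400,400),interpolation=cv2.INTER_CUBIC) for i in(a[120:320,150:350],b[120:320,120:320])]))
E
```

```text
t: 7.58
tool_pos: [0.4118, -0.0279, 0.0448]
tool_rot: [-0.034, -3.136, -0.002]
contact_force: [-0.6, -0.2, 0.5]
opening: 0.0851
grip_force: 0.0
t: 8.07
tool_pos: [0.415, -0.0284, 0.0486]
tool_rot: [0.03, 3.138, -0.001]
contact_force: [0.1, 1.3, 6.4]
opening: 0.038
grip_force: 49.9
t: 8.57
tool_pos: [0.416, -0.0287, 0.1407]
tool_rot: [0.03, 3.134, -0.003]
contact_force: [0.2, -0.2, -0.0]
opening: 0.038
grip_force: 50.3
```

View pics/z2.png

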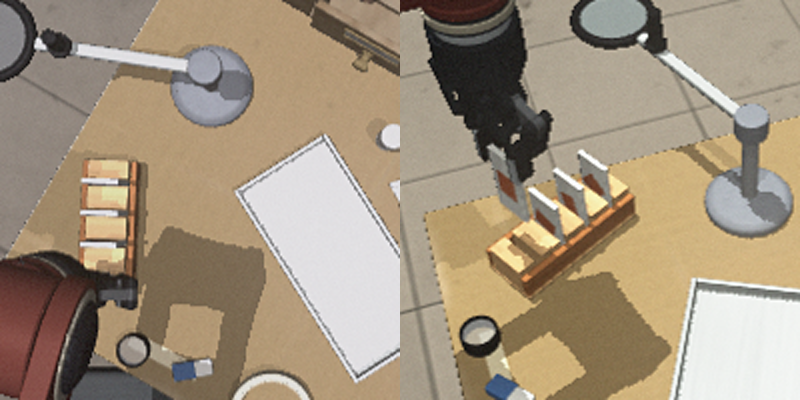

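```bash
cat >> h.py <<'E'
def tray(show=False):
    im=ctrl.get_image('top'); g=im.astype(int); m=((g.min(2)>140)&(g.max(2)-g.min(2)<25)).astype(np.uint8)
    m=cv2.morphologyEx(m,cv2.MORPH_CLOSE,np.ones((7,7),np.uint8))
    pt=[]
    cs=[c for c in cv2.findContours(m,cv2.RETR_EXTERNAL,cv2.CHAIN_APPROX_NONE)[0] if cv2.contourArea(c)>2500]
    best=None
    for c in cs:
        w=np.array([atz('top',p[0],.019)[:2] for p in c],np.float32)
        (cx,cy),(a,b),ang=cv2.minAreaRect(w*1000); e=abs(min(a,b)-126)+abs(max(a,b)-260)
        bx=cv2.boxPoints(((cx,cy),(a,b),ang))
        if best is None or e<best[0]: best=(e,cx/1000,cy/1000,a,b,bx)
    e,cx,cy,a,b,bx=best
    L=[bx[1]-bx[0],bx[2]-bx[1]]; v=max(L,key=np.linalg.norm); v=v/np.linalg.norm(v); v=v*np.sign(v[0])
    print('tray c',round(cx,4),round(cy,4),'size',round(min(a,b)),round(max(a,b)),'v deg',round(np.rad2deg(np.arctan2(v[1],v[0])),1))
    return np.array([cx,cy]),v.astype(float)
def place(C,v,s,T,ez,low=.0415,uu=.040):
    "rows for tool tilted T outward (u=v turned -90deg); lower edge of plate at uu along u, s along v, height ez"
    o,R=state(); v=np.r_[v,0]; u=np.array([v[1],-v[0],0]); z=np.sin(T)*u+[0,0,-np.cos(T)]
    E=np.r_[C,0]+uu*np.sign(T)*u+s*v; E[2]=ez; P=E-low*z
    for y in(v,-v):
        M=np.c_[np.cross(y,z),y,z]; print('P',np.round(P,3),'shift',np.round(R.T@(P-o['tool_pos'])*100,2),'turn',np.round(Ro.from_matrix(R.T@M).as_rotvec(),3))
E
python3 - <<'E'
from h import *
C,v=tray(); place(C,v,-.093,0,.09); place(C,v,-.093,.96,.06); print(np.round(ctrl.get_obs()['q'],2))
E
```

```text
tray c 0.4316 -0.2916 size 125 260 v deg 32.7
t 8.72 tcp [ 0.4129 -0.0279  0.1358] x [-1.     0.019  0.002] y [0.019 1.    0.   ] z [-0.002  0.    -1.   ] F [ 0.6 -0.3 -1.6] op 0.0383 grip 50.3
P [ 0.353 -0.342  0.132] shift [  5.37 -31.49   0.42] turn [-0.001 -0.002  0.982]
P [ 0.353 -0.342  0.132] shift [  5.37 -31.49   0.42] turn [ 2.00e-03 -1.00e-03 -2.16e+00]
t 8.72 tcp [ 0.4129 -0.0279  0.1358] x [-1.     0.019  0.002] y [0.019 1.    0.   ] z [-0.002  0.    -1.   ] F [ 0.6 -0.3 -1.6] op 0.0383 grip 50.3
P [ 0.356 -0.347  0.084] shift [  5.02 -31.99   5.19] turn [ 0.47  -0.881  0.903]
P [ 0.356 -0.347  0.084] shift [  5.02 -31.99   5.19] turn [ 1.023  0.546 -1.961]
[-0.25 -0.44  2.16 -0.    1.42 -1.8 ]
```

```bash
python3 -m handwheel '[[[0,-6,-3],[0,0,0.15]],[[5.4,-31.5,-3],[0,0,0.9]],[[5.4,-31.5,-3],[0,0,0.9]],[[5.4,-31.5,-3],[0,0,0.9]],[[5.4,-31.5,-3],[0,0,0.9]]]' >/dev/null; python3 - <<'E'
from h import *
C,v=tray();place(C,v,-.093,.96,.05); print(np.round(ctrl.get_obs()['q'],2))
E
```

```text
tray c 0.4321 -0.2912 size 125 258 v deg 32.6
t 9.4 tcp [ 0.3533 -0.3352  0.1651] x [-0.594  0.805 -0.   ] y [ 0.805  0.594 -0.005] z [-0.004 -0.003 -1.   ] F [-4.3 -3.3  0.4] op 0.0384 grip 50.5
P [ 0.357 -0.346  0.074] shift [-1.11 -0.32  9.13] turn [ 0.027 -0.959  0.063]
P [ 0.357 -0.346  0.074] shift [-1.11 -0.32  9.13] turn [ 1.422  0.04  -2.733]
[-0.91 -0.25  1.97 -0.    1.42 -1.54]
```

```bash
python3 -m handwheel '[[[-1.1,-0.3,3],[0.03,-0.9,0.06]],[[-1.1,-0.3,5],[0.03,-0.9,0.06]],[[-1.1,-0.3,6],[0.03,-0.9,0.06]],[[-1.1,-0.3,7],[0.03,-0.9,0.06]],[[-1.1,-0.3,7.5],[0.03,-0.9,0.06]]]' ; python3 - <<'E'
from h import *
C,v=tray();place(C,v,-.093,.96,.010); print(np.round(ctrl.get_obs()['q'],2))
E
```

```text
t: 10.02
tool_pos: [0.3729, -0.3456, 0.0949]
tool_rot: [1.089, 2.024, -0.528]
contact_force: [-2.3, -2.2, 6.3]
opening: 0.0378
grip_force: 50.7
tray c 0.4305 -0.2923 size 125 262 v deg 32.7
t 10.07 tcp [ 0.3752 -0.3462  0.0969] x [-0.341  0.514 -0.787] y [ 0.833  0.553 -0.001] z [ 0.435 -0.656 -0.617] F [ 1.8 -1.   0.8] op 0.0384 grip 50.7
P [ 0.355 -0.348  0.034] shift [ 5.57 -1.72  3.12] turn [ 0.012 -0.054  0.01 ]
P [ 0.355 -0.348  0.034] shift [ 5.57 -1.72  3.12] turn [ 0.085  0.019 -3.13 ]
[-0.81 -0.69  2.58 -0.39  0.37 -1.1 ]
```

```bash
python3 -m handwheel '[[[-3,-1,-6],[0,0.85,0]],[[-3,-1,-6],[0,0.85,0]],[[-3,-1,-6],[0,0.85,0]],[[-3,-1,-6],[0,0.85,0]],[[-3,-1,-6],[0,0.85,0]]]'  ; python3 - <<'E'
from h import *
C,v=tray();place(C,v,-.093,-.9,.06); print(np.round(ctrl.get_obs()['q'],2))
E
```

```text
t: 10.7
tool_pos: [0.349, -0.3264, 0.1538]
tool_rot: [1.471, 2.742, -0.026]
contact_force: [-0.2, 0.2, -0.8]
opening: 0.0383
grip_force: 50.7
tray c 0.4323 -0.2911 size 125 258 v deg 32.6
t 10.75 tcp [ 0.3497 -0.3286  0.1527] x [-0.552  0.833 -0.03 ] y [ 0.834  0.552 -0.001] z [ 0.015 -0.026 -1.   ] F [-1.1 -2.5  0.1] op 0.0381 grip 50.7
P [ 0.35  -0.335  0.086] shift [-0.34 -0.32  6.7 ] turn [-0.008  0.93   0.014]
P [ 0.35  -0.335  0.086] shift [-0.34 -0.32  6.7 ] turn [-1.403 -0.012 -2.796]
[-0.91 -0.29  2.02 -0.    1.38 -1.49]
```

```bash
python3 -m handwheel '[[[-0.3,-0.3,1],[0,0.93,0]],[[-0.3,-0.3,3],[0,0.93,0]],[[-0.3,-0.3,4],[0,0.93,0]],[[-0.3,-0.3,6],[0,0.93,0]],[[-0.3,-0.3,6.7],[0,0.93,0]]]'  ; python3 - <<'E'
from h import *
C,v=tray();place(C,v,-.093,-.96,.010); print(np.round(ctrl.get_obs()['q'],2))
E
```

```text
t: 11.38
tool_pos: [0.3491, -0.3327, 0.0862]
tool_rot: [-1.089, -2.025, -0.524]
contact_force: [0.2, -0.2, -0.6]
opening: 0.0378
grip_force: 50.7
tray c 0.431 -0.2919 size 125 261 v deg 32.6
t 11.43 tcp [ 0.3478 -0.3317  0.0792] x [-0.338  0.512  0.79 ] y [ 0.835  0.551 -0.   ] z [-0.435  0.659 -0.614] F [-3.1  0.9 -5.8] op 0.0382 grip 50.7
P [ 0.349 -0.337  0.034] shift [-3.92 -0.15  2.36] turn [-0.011  0.05   0.008]
P [ 0.349 -0.337  0.034] shift [-3.92 -0.15  2.36] turn [-0.078 -0.017 -3.133]
[-0.94  0.49  1.53  0.04  2.03 -1.52]
```

```bash
python3 -m handwheel '[[[-2,-0.1,1.2],[0,0.05,0]],[[-3.9,-0.2,2.4],[0,0.05,0]],[[-3.9,-0.2,2.4],[0,0.05,0]]]';python3 -m handwheel '[[[0,0,0],[0,0,0]],[[0,0,0],[0,0,0]],[[0,0,0],[0,0,0]]]' -0.25; python3 -m handwheel '[[[3,0,-3],[0,0,0]],[[6,0,-6],[0,0,0]],[[9,0,-9],[0,-0.9,0]],[[9,0,-9],[0,-0.9,0]],[[9,0,-9],[0,-0.9,0]]]' ; python3 - <<'E'
from h import *
state()
a=shot('top','t3.png');b=shot('scene','s3.png')
cv2.imwrite('pics/z3.png',np.hstack([cv2.resize(i,(400,400),interpolation=cv2.INTER_CUBIC) for i in(a[150:350,200:400],b[230:430,200:400])]))
E
```

```text
t: 11.8
tool_pos: [0.3501, -0.3387, 0.041]
tool_rot: [-1.07, -1.986, -0.541]
contact_force: [0.7, 0.6, -0.1]
opening: 0.0382
grip_force: 50.7
t: 12.18
tool_pos: [0.3516, -0.3408, 0.0437]
tool_rot: [-1.073, -1.991, -0.537]
contact_force: [-0.3, -0.2, -0.4]
opening: 0.0535
grip_force: 0.0
t: 12.8
tool_pos: [0.363, -0.3574, 0.1707]
tool_rot: [-1.332, -2.474, -0.241]
contact_force: [-0.1, 0.6, -0.3]
opening: 0.0535
grip_force: 0.0
t 12.8 tcp [ 0.363  -0.3574  0.1707] x [-0.514  0.781  0.356] y [ 0.834  0.551 -0.003] z [-0.198  0.295 -0.935] F [-0.1  0.6 -0.3] op 0.0535 grip 0.0
```

View pics/z3.png

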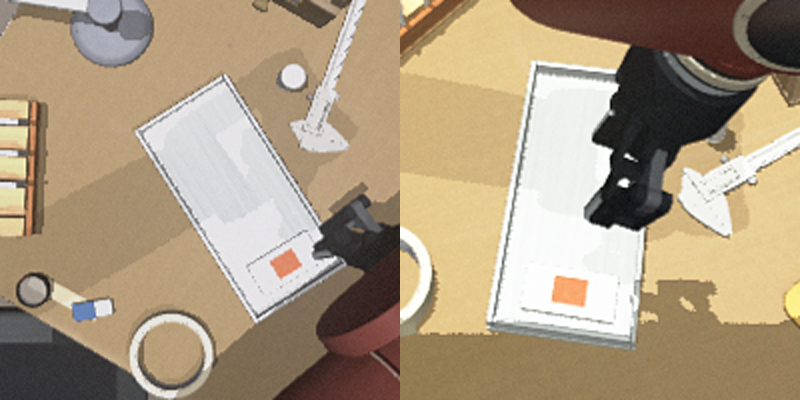

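Plate 1 lies flat at the near end of the tray (crop (285,264), left half), clear of the rim. Next is the plate at x = 0.448.

```bash
python3 - <<'E'
from h import *
go([.448,-.0285,.16],np.deg2rad(88.6))
E
```

```text
t 12.9 tcp [ 0.3617 -0.3548  0.1715] x [-0.514  0.779  0.36 ] y [ 0.834  0.552 -0.003] z [-0.201  0.298 -0.933] F [ 0.4 -0.3  0.2] op 0.0535 grip 0.0
shift cm [20.56 25.21  9.07]
turn [array([ 0.174, -0.34 , -0.951]), array([-0.402, -0.205,  2.15 ])] q6 -1.52
```

```bash
python3 -m handwheel '[[[21,25.2,7.7],[0.15,-0.3,-0.85]],[[21,25.2,7.7],[0.15,-0.3,-0.85]],[[21,25.2,7.7],[0.15,-0.3,-0.85]],[[21,25.2,7.7],[0.15,-0.3,-0.85]],[[21,25.2,7.7],[0.15,-0.3,-0.85]]]' -1; python3 - <<'E'
from h import *
go([.448,-.0285,.16],np.deg2rad(88.6))
E
```

```text
t: 13.52
tool_pos: [0.4432, -0.0524, 0.1725]
tool_rot: [-0.19, -3.095, -0.047]
contact_force: [1.1, -0.7, 0.5]
opening: 0.0855
grip_force: 0.0
t 13.53 tcp [ 0.4432 -0.0524  0.1725] x [-0.992  0.122  0.042] y [0.123 0.992 0.027] z [-0.038  0.032 -0.999] F [ 1.1 -0.7  0.5] op 0.0855 grip 0.0
shift cm [-0.24  2.4   1.3 ]
turn [array([ 0.03 , -0.041, -0.098]), array([-0.062, -0.045,  3.042])] q6 -1.75
```

```bash
python3 -m handwheel '[[[-0.2,2.4,1.3],[0.03,-0.04,-0.1]],[[-0.2,2.4,1.3],[0.03,-0.04,-0.1]],[[-0.2,2.4,1.3],[0.03,-0.04,-0.1]]]' >/dev/null; python3 - <<'E'
from h import *
go([.448,-.0285,.047],np.deg2rad(88.6))
E
```

```text
t 13.9 tcp [ 0.4475 -0.031   0.1599] x [-1.     0.029  0.003] y [ 0.029  1.    -0.   ] z [-0.003 -0.    -1.   ] F [ 0.4 -0.1  0.4] op 0.0854 grip 0.0
shift cm [-0.07  0.26 11.29]
turn [array([-0.   , -0.003, -0.004]), array([-0.005,  0.   ,  3.137])] q6 -1.78
```

```bash
python3 -m handwheel '[[[0,0.2,6],[0,0,0]],[[0,0.2,10],[0,0,0]],[[0,0.2,11.3],[0,0,0]],[[0,0.2,11.3],[0,0,0]]]' >/dev/null; python3 -m handwheel '[[[0,0,0],[0,0,0]],[[0,0,0],[0,0,0]],[[0,0,0],[0,0,0]],[[0,0,0],[0,0,0]]]' 1 50; python3 -m handwheel '[[[0,0,-2],[0,0,0]],[[0,0,-5],[0,0,0]],[[0,0,-10],[0,0,0]],[[0,0,-12],[0,0,0]],[[0,0,-12],[0,0,0]]]'; python3 - <<'E'
from h import *
C,v=tray();place(C,v,-.031,0,.10);place(C,v,-.031,-.9,.10)
E
```

```text
t: 14.9
tool_pos: [0.4486, -0.0286, 0.0485]
tool_rot: [0.043, 3.14, -0.002]
contact_force: [-0.1, 0.3, 5.8]
opening: 0.0384
grip_force: 49.9
t: 15.52
tool_pos: [0.4486, -0.0285, 0.1687]
tool_rot: [0.043, 3.139, -0.002]
contact_force: [-0.7, 0.6, -0.5]
opening: 0.0379
grip_force: 50.4
tray c 0.4315 -0.2916 size 125 260 v deg 32.7
t 15.57 tcp [ 0.4475 -0.0283  0.1668] x [-1.     0.027  0.001] y [ 0.027  1.    -0.001] z [-0.001 -0.    -1.   ] F [-0.3  1.1 -0.3] op 0.0382 grip 50.3
P [ 0.405 -0.308  0.142] shift [  3.44 -28.1    2.55] turn [-0.001 -0.     0.974]
P [ 0.405 -0.308  0.142] shift [  3.44 -28.1    2.55] turn [ 1.000e-03 -1.000e-03 -2.168e+00]
t 15.57 tcp [ 0.4475 -0.0283  0.1668] x [-1.     0.027  0.001] y [ 0.027  1.    -0.001] z [-0.001 -0.    -1.   ] F [-0.3  1.1 -0.3] op 0.0382 grip 50.3
P [ 0.401 -0.302  0.126] shift [  3.86 -27.48   4.12] turn [-0.438  0.825  0.905]
P [ 0.401 -0.302  0.126] shift [  3.86 -27.48   4.12] turn [-0.963 -0.511 -1.994]
```

Same sequence as before: turn on the way, then tilt.

```bash
python3 -m handwheel '[[[3.6,-28,0],[0,0,0.93]],[[3.6,-28,0],[0,0,0.93]],[[3.6,-28,0],[0,0,0.93]],[[3.6,-28,0],[0,0,0.93]],[[3.6,-28,0],[0,0,0.93]]]' ; python3 - <<'E'
from h import *
C,v=tray();place(C,v,-.031,-.93,.06)
E
```

```text
t: 16.2
tool_pos: [0.4019, -0.309, 0.1643]
tool_rot: [-1.457, -2.778, 0.0]
contact_force: [-0.3, 1.4, -1.0]
opening: 0.038
grip_force: 50.4
tray c 0.4749 -0.7997 size 133 270 v deg -23.9
t 16.25 tcp [ 0.4015 -0.3115  0.1644] x [-0.564  0.826  0.003] y [ 0.826  0.564 -0.004] z [-0.005 -0.    -1.   ] F [-2.9 -1.8 -0.4] op 0.0384 grip 50.4
P [ 0.449 -0.781  0.085] shift [-41.49 -22.5    7.95] turn [-0.476  0.846  0.937]
P [ 0.449 -0.781  0.085] shift [-41.49 -22.5    7.95] turn [-0.975 -0.549 -1.945]
```

```bash
python3 - <<'E'
from h import *
a=np.deg2rad(32.7);place(np.array([.4315,-.2916]),np.array([np.cos(a),np.sin(a)]),-.031,-.93,.06)
E
```

```text
t 16.25 tcp [ 0.4015 -0.3115  0.1644] x [-0.564  0.826  0.003] y [ 0.826  0.564 -0.004] z [-0.005 -0.    -1.   ] F [-2.9 -1.8 -0.4] op 0.0384 grip 50.4
P [ 0.402 -0.303  0.085] shift [0.69 0.56 7.96] turn [-0.017  0.927  0.024]
P [ 0.402 -0.303  0.085] shift [0.69 0.56 7.96] turn [-1.395 -0.026 -2.789]
```

```bash
python3 -m handwheel '[[[0.6,0.4,2],[-0.01,0.93,0.02]],[[0.6,0.4,4],[-0.01,0.93,0.02]],[[0.6,0.4,6],[-0.01,0.93,0.02]],[[0.6,0.4,8],[-0.01,0.93,0.02]],[[0.6,0.4,8],[-0.01,0.93,0.02]]]' ; python3 - <<'E'
from h import *
a=np.deg2rad(32.7);place(np.array([.4315,-.2916]),np.array([np.cos(a),np.sin(a)]),-.031,-.96,.01)
E
```

```text
t: 16.88
tool_pos: [0.4022, -0.2985, 0.0837]
tool_rot: [-1.06, -1.988, -0.537]
contact_force: [0.6, 0.5, 0.3]
opening: 0.0384
grip_force: 50.4
t 16.88 tcp [ 0.4022 -0.2985  0.0837] x [-0.327  0.489  0.809] y [ 0.83   0.558 -0.002] z [-0.453  0.671 -0.588] F [0.6 0.5 0.3] op 0.0384 grip 50.4
P [ 0.402 -0.303  0.034] shift [-4.27 -0.26  2.61] turn [-0.019  0.018  0.011]
P [ 0.402 -0.303  0.034] shift [-4.27 -0.26  2.61] turn [-0.028 -0.029 -3.13 ]
```

```bash
python3 -m handwheel '[[[-2,-0.1,1.2],[0,0,0]],[[-4.2,-0.2,2.6],[0,0,0]],[[-4.2,-0.2,2.6],[0,0,0]]]';python3 -m handwheel '[[[0,0,0],[0,0,0]],[[0,0,0],[0,0,0]],[[0,0,0],[0,0,0]]]' -0.25; python3 -m handwheel '[[[3,0,-3],[0,0,0]],[[6,0,-6],[0,0,0]],[[9,0,-9],[0,-0.9,0]],[[9,0,-9],[0,-0.9,0]],[[9,0,-9],[0,-0.9,0]]]' ; python3 - <<'E'
from h import *
go([.482,-.0285,.17],np.deg2rad(88.6))
shot('top','t4.png')
E
```

```text
t: 17.25
tool_pos: [0.4026, -0.3027, 0.0353]
tool_rot: [-1.063, -1.995, -0.534]
contact_force: [-0.2, 0.0, -0.3]
opening: 0.038
grip_force: 50.5
t: 17.62
tool_pos: [0.4046, -0.3051, 0.0388]
tool_rot: [-1.066, -2.001, -0.532]
contact_force: [1.0, 0.2, 1.2]
opening: 0.0535
grip_force: 0.0
t: 18.25
tool_pos: [0.4156, -0.3212, 0.1661]
tool_rot: [-1.324, -2.485, -0.238]
contact_force: [-0.0, -0.5, -0.1]
opening: 0.0535
grip_force: 0.0
t 18.25 tcp [ 0.4156 -0.3212  0.1661] x [-0.522  0.778  0.35 ] y [ 0.83   0.558 -0.001] z [-0.196  0.29  -0.937] F [-0.  -0.5 -0.1] op 0.0535 grip 0.0
shift cm [19.43 21.84  6.83]
turn [array([ 0.17 , -0.33 , -0.944]), array([-0.39 , -0.201,  2.159])] q6 -1.42
```

```bash
python3 -m handwheel '[[[19.4,21.8,6],[0.16,-0.33,-0.9]],[[19.4,21.8,6],[0.16,-0.33,-0.9]],[[19.4,21.8,6],[0.16,-0.33,-0.9]],[[19.4,21.8,6],[0.16,-0.33,-0.9]],[[19.4,21.8,6],[0.16,-0.33,-0.9]]]' -1 >/dev/null; python3 - <<'E'
from h import *
go([.482,-.0285,.16],np.deg2rad(88.6))
a=shot('top','t5.png');b=shot('scene','s5.png')
cv2.imwrite('pics/z5.png',np.hstack([cv2.resize(i,(400,400),interpolation=cv2.INTER_CUBIC) for i in(a[150:350,200:400],b[180:380,140:340])]))
E
```

```text
t 18.93 tcp [ 0.4827 -0.0278  0.1781] x [-0.995  0.094  0.018] y [0.094 0.995 0.015] z [-0.016  0.017 -1.   ] F [ 0.3  0.2 -0.5] op 0.0853 grip 0.0
shift cm [ 0.03 -0.11  1.8 ]
turn [array([ 0.016, -0.017, -0.07 ]), array([-0.027, -0.025,  3.072])] q6 -1.7
```

View pics/z5.png

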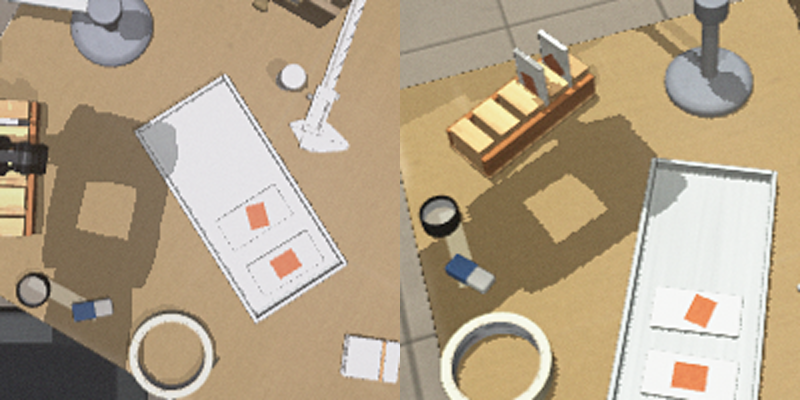

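Both plates lie flat and separate (z5 crop, top view: (257,215) and (286,264)). The third plate comes next.

```bash
python3 -m handwheel '[[[0,-0.1,5],[0.016,-0.017,-0.07]],[[0,-0.1,10],[0.016,-0.017,-0.07]],[[0,-0.1,13.1],[0.016,-0.017,-0.07]],[[0,-0.1,13.1],[0.016,-0.017,-0.07]]]'; python3 -m handwheel '[[[0,0,0],[0,0,0]],[[0,0,0],[0,0,0]],[[0,0,0],[0,0,0]],[[0,0,0],[0,0,0]]]' 1 50; python3 -m handwheel '[[[0,0,-2],[0,0,0]],[[0,0,-5],[0,0,0]],[[0,0,-10],[0,0,0]],[[0,0,-12],[0,0,0]],[[0,0,-12],[0,0,0]]]'; python3 - <<'E'
from h import *
C,v=tray();place(C,v,.028,0,.12)
E
```

```text
t: 19.52
tool_pos: [0.4772, -0.029, 0.0434]
tool_rot: [-0.051, -3.131, -0.003]
contact_force: [-0.2, -0.2, -0.0]
opening: 0.0853
grip_force: 0.0
t: 20.02
tool_pos: [0.4816, -0.0292, 0.0483]
tool_rot: [0.049, 3.141, -0.0]
contact_force: [-0.4, -0.4, 6.6]
opening: 0.0382
grip_force: 49.9
t: 20.65
tool_pos: [0.4812, -0.0291, 0.1676]
tool_rot: [0.049, 3.141, 0.0]
contact_force: [-0.1, 0.2, -0.4]
opening: 0.038
grip_force: 50.3
tray c 0.4316 -0.2917 size 126 260 v deg 32.6
t 20.7 tcp [ 0.48   -0.0289  0.1656] x [-1.     0.031  0.004] y [0.031 1.    0.001] z [-0.003  0.001 -1.   ] F [-0.8 -0.7 -1.8] op 0.0382 grip 50.3
P [ 0.455 -0.277  0.162] shift [  1.71 -24.84   0.4 ] turn [-0.001 -0.004  0.971]
P [ 0.455 -0.277  0.162] shift [  1.71 -24.84   0.4 ] turn [ 4.000e-03 -1.000e-03 -2.171e+00]
```

```bash
python3 -m handwheel '[[[1.7,-24.8,0],[0,0,0.93]],[[1.7,-24.8,0],[0,0,0.93]],[[1.7,-24.8,0],[0,0,0.93]],[[1.7,-24.8,0],[0,0,0.93]],[[1.7,-24.8,0],[0,0,0.93]]]' >/dev/null; python3 - <<'E'
from h import *
a=np.deg2rad(32.7);place(np.array([.4316,-.2917]),np.array([np.cos(a),np.sin(a)]),.028,-.93,.06)
E
```

```text
t 21.32 tcp [ 0.4533 -0.279   0.1628] x [-0.563  0.826  0.007] y [ 0.826  0.563 -0.004] z [-0.007  0.003 -1.   ] F [-0.1  1.1 -0. ] op 0.0383 grip 50.5
P [ 0.452 -0.271  0.085] shift [0.72 0.34 7.8 ] turn [-0.017  0.923  0.023]
P [ 0.452 -0.271  0.085] shift [0.72 0.34 7.8 ] turn [-1.389 -0.025 -2.793]
```

```bash
python3 -m handwheel '[[[0.6,0.3,2],[-0.01,0.93,0.02]],[[0.6,0.3,4],[-0.01,0.93,0.02]],[[0.6,0.3,6],[-0.01,0.93,0.02]],[[0.6,0.3,7.8],[-0.01,0.93,0.02]],[[0.6,0.3,7.8],[-0.01,0.93,0.02]]]' ; python3 - <<'E'
from h import *
a=np.deg2rad(32.7);place(np.array([.4316,-.2917]),np.array([np.cos(a),np.sin(a)]),.028,-.96,.01)
E
```

```text
t: 21.95
tool_pos: [0.4526, -0.2682, 0.0842]
tool_rot: [-1.064, -1.983, -0.539]
contact_force: [-0.2, 0.2, -0.4]
opening: 0.0381
grip_force: 50.5
t 21.95 tcp [ 0.4526 -0.2682  0.0842] x [-0.322  0.489  0.811] y [ 0.832  0.554 -0.004] z [-0.451  0.673 -0.586] F [-0.2  0.2 -0.4] op 0.0381 grip 50.5
P [ 0.452 -0.272  0.034] shift [-4.23 -0.22  2.76] turn [-0.016  0.015  0.007]
P [ 0.452 -0.272  0.034] shift [-4.23 -0.22  2.76] turn [-0.023 -0.025 -3.135]
```

```bash
python3 -m handwheel '[[[-2,-0.1,1.2],[0,0,0]],[[-4.2,-0.2,2.7],[0,0,0]],[[-4.2,-0.2,2.7],[0,0,0]]]';python3 -m handwheel '[[[0,0,0],[0,0,0]],[[0,0,0],[0,0,0]],[[0,0,0],[0,0,0]]]' -0.25; python3 -m handwheel '[[[3,0,-3],[0,0,0]],[[6,0,-6],[0,0,0]],[[9,0,-9],[0,-0.9,0]],[[9,0,-9],[0,-0.9,0]],[[9,0,-9],[0,-0.9,0]]]' >/dev/null; python3 - <<'E'
from h import *
go([.516,-.029,.18],np.deg2rad(88.6))
E
```

```text
t: 22.32
tool_pos: [0.4529, -0.2717, 0.0361]
tool_rot: [-1.067, -1.991, -0.535]
contact_force: [0.6, 0.6, 0.6]
opening: 0.038
grip_force: 50.5
t: 22.7
tool_pos: [0.455, -0.2739, 0.0395]
tool_rot: [-1.07, -1.997, -0.534]
contact_force: [-0.6, 0.3, -0.4]
opening: 0.0535
grip_force: 0.0
t 23.32 tcp [ 0.4661 -0.2901  0.1667] x [-0.519  0.779  0.352] y [ 0.832  0.555 -0.001] z [-0.196  0.292 -0.936] F [-0.2  0.5 -0.2] op 0.0535 grip 0.0
shift cm [18.22 18.63  5.41]
turn [array([ 0.171, -0.332, -0.948]), array([-0.392, -0.203,  2.155])] q6 -1.33
```

```bash
python3 -m handwheel '[[[18.2,18.6,5.4],[0.17,-0.33,-0.93]],[[18.2,18.6,5.4],[0.17,-0.33,-0.93]],[[18.2,18.6,5.4],[0.17,-0.33,-0.93]],[[18.2,18.6,5.4],[0.17,-0.33,-0.93]],[[18.2,18.6,5.4],[0.17,-0.33,-0.93]]]' -1 >/dev/null; python3 - <<'E'
from h import *
go([.516,-.029,.047],np.deg2rad(88.6))
a=shot('top','t6.png');b=shot('scene','s6.png')
cv2.imwrite('pics/z6.png',np.hstack([cv2.resize(i,(400,400),interpolation=cv2.INTER_CUBIC) for i in(a[150:350,200:400],b[180:380,140:340])]))
E
```

```text
t 23.95 tcp [ 0.5152 -0.025   0.1806] x [-0.995  0.091  0.028] y [0.091 0.996 0.017] z [-0.026  0.019 -0.999] F [ 0.4 -1.6 -0.3] op 0.0856 grip 0.0
shift cm [-0.49 -0.61 13.34]
turn [array([ 0.017, -0.028, -0.067]), array([-0.042, -0.027,  3.075])] q6 -1.68
```

View pics/z6.png

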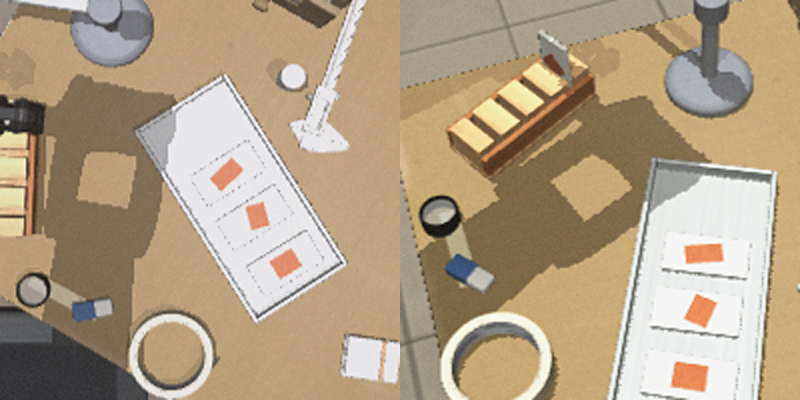

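Three plates are flat and apart: (226,174), (257,215) and (286,264) in the left crop. The last one stands in the far slot.

```bash
python3 -m handwheel '[[[-0.3,-0.5,5],[0.017,-0.028,-0.067]],[[-0.5,-0.6,10],[0.017,-0.028,-0.067]],[[-0.5,-0.6,13.3],[0.017,-0.028,-0.067]],[[-0.5,-0.6,13.3],[0.017,-0.028,-0.067]]]'; python3 -m handwheel '[[[0,0,0],[0,0,0]],[[0,0,0],[0,0,0]],[[0,0,0],[0,0,0]],[[0,0,0],[0,0,0]]]' 1 50; python3 -m handwheel '[[[0,0,-2],[0,0,0]],[[0,0,-5],[0,0,0]],[[0,0,-10],[0,0,0]],[[0,0,-12],[0,0,0]],[[0,0,-12],[0,0,0]]]'; python3 - <<'E'
from h import *
C,v=tray();place(C,v,.090,0,.12)
E
```

```text
t: 24.55
tool_pos: [0.5123, -0.0324, 0.0431]
tool_rot: [-0.058, -3.13, -0.004]
contact_force: [-1.1, -0.1, -0.0]
opening: 0.085
grip_force: 0.0
t: 25.05
tool_pos: [0.5169, -0.0324, 0.0483]
tool_rot: [0.054, 3.141, 0.001]
contact_force: [-0.1, -0.8, 6.7]
opening: 0.0385
grip_force: 49.5
t: 25.68
tool_pos: [0.5165, -0.0323, 0.1674]
tool_rot: [-0.054, -3.141, -0.001]
contact_force: [0.2, 0.5, -1.9]
opening: 0.0383
grip_force: 50.2
tray c 0.4316 -0.2917 size 126 259 v deg 32.6
t 25.73 tcp [ 0.5153 -0.0321  0.1653] x [-0.999  0.034  0.004] y [0.034 0.999 0.001] z [-0.004  0.001 -1.   ] F [-1.2 -0.6 -0.8] op 0.0382 grip 50.2
P [ 0.507 -0.243  0.162] shift [  0.07 -21.12   0.36] turn [-0.001 -0.004  0.967]
P [ 0.507 -0.243  0.162] shift [  0.07 -21.12   0.36] turn [ 5.000e-03 -1.000e-03 -2.174e+00]
```

```bash
python3 -m handwheel '[[[0,-21.1,0],[0,0,0.93]],[[0,-21.1,0],[0,0,0.93]],[[0,-21.1,0],[0,0,0.93]],[[0,-21.1,0],[0,0,0.93]],[[0,-21.1,0],[0,0,0.93]]]' >/dev/null; python3 - <<'E'
from h import *
a=np.deg2rad(32.7);place(np.array([.4316,-.2917]),np.array([np.cos(a),np.sin(a)]),.090,.93,.06)
E
```

```text
t 26.35 tcp [ 0.5065 -0.2442  0.1621] x [-0.562  0.827  0.008] y [ 0.827  0.562 -0.005] z [-0.008  0.004 -1.   ] F [ 0.6  0.1 -0.9] op 0.0383 grip 50.3
P [ 0.511 -0.249  0.085] shift [-0.69  0.15  7.73] turn [ 0.008 -0.938  0.027]
P [ 0.511 -0.249  0.085] shift [-0.69  0.15  7.73] turn [ 1.408  0.012 -2.779]
```

```bash
python3 -m handwheel '[[[-0.7,0,1],[0,-0.93,0.02]],[[-0.7,0,2],[0,-0.93,0.02]],[[-0.7,0,3],[0,-0.93,0.02]],[[-0.7,0,5],[0,-0.93,0.02]],[[-0.7,0,7],[0,-0.93,0.02]]]' ; python3 - <<'E'
from h import *
a=np.deg2rad(32.7);place(np.array([.4316,-.2917]),np.array([np.cos(a),np.sin(a)]),.090,.96,.01);print(np.round(ctrl.get_obs()['q'],2))
E
```

```text
t: 26.98
tool_pos: [0.5045, -0.2507, 0.1026]
tool_rot: [1.107, 2.06, -0.508]
contact_force: [-0.2, -1.7, -0.8]
opening: 0.0382
grip_force: 50.3
t 26.98 tcp [ 0.5045 -0.2507  0.1026] x [-0.362  0.546 -0.756] y [ 0.834  0.551 -0.002] z [ 0.416 -0.631 -0.655] F [-0.2 -1.7 -0.8] op 0.0382 grip 50.3
P [ 0.511 -0.248  0.034] shift [5.12 0.66 4.59] turn [ 0.009 -0.103  0.009]
P [ 0.511 -0.248  0.034] shift [5.12 0.66 4.59] turn [ 0.162  0.015 -3.128]
[-0.35 -0.32  2.33 -0.92  0.6  -0.29]
```

```bash
python3 -m handwheel '[[[2,0.3,2],[0,-0.08,0]],[[5,0.6,4.4],[0,-0.08,0]],[[5,0.6,4.4],[0,-0.08,0]],[[5,0.6,4.4],[0,-0.08,0]]]';python3 - <<'E'
from h import *
a=np.deg2rad(32.7);place(np.array([.4316,-.2917]),np.array([np.cos(a),np.sin(a)]),.090,.96,.01);print(np.round(ctrl.get_obs()['q'],2))
E
```

```text
t: 27.48
tool_pos: [0.4996, -0.2543, 0.0762]
tool_rot: [1.091, 2.047, -0.491]
contact_force: [0.1, 1.0, 0.3]
opening: 0.0383
grip_force: 50.3
t 27.48 tcp [ 0.4996 -0.2543  0.0762] x [-0.354  0.538 -0.765] y [0.827 0.562 0.013] z [ 0.437 -0.628 -0.644] F [0.1 1.  0.3] op 0.0383 grip 50.3
P [ 0.511 -0.248  0.034] shift [3.19 1.2  2.83] turn [ 0.029 -0.089  0.006]
P [ 0.511 -0.248  0.034] shift [3.19 1.2  2.83] turn [ 0.139  0.046 -3.132]
[-0.38 -0.29  2.36 -1.02  0.52 -0.19]
```

The outward tilt stops at a joint limit here. I'll tilt inward instead at a milder 0.85 rad, which clears the vial by about 3 cm. First I raise the tool and bring it upright.

```bash
python3 -m handwheel '[[[-5,0.6,-5],[0,0.85,0]],[[-5,0.6,-5],[0,0.85,0]],[[-5,0.6,-5],[0,0.85,0]],[[-5,0.6,-5],[0,0.85,0]],[[-5,0.6,-5],[0,0.85,0]]]'  ; python3 - <<'E'
from h import *
a=np.deg2rad(32.7);place(np.array([.4316,-.2917]),np.array([np.cos(a),np.sin(a)]),.088,-.85,.06);print(np.round(ctrl.get_obs()['q'],2))
E
```

```text
t: 28.1
tool_pos: [0.5015, -0.2469, 0.1498]
tool_rot: [1.436, 2.709, -0.037]
contact_force: [0.7, 0.4, -0.7]
opening: 0.0383
grip_force: 50.3
t 28.1 tcp [ 0.5015 -0.2469  0.1498] x [-0.559  0.826 -0.078] y [0.827 0.562 0.014] z [ 0.055 -0.057 -0.997] F [ 0.7  0.4 -0.7] op 0.0383 grip 50.3
P [ 0.501 -0.237  0.087] shift [1.36 0.44 6.16] turn [0.003 0.928 0.03 ]
P [ 0.501 -0.237  0.087] shift [1.36 0.44 6.16] turn [-1.393  0.005 -2.784]
[-0.58 -0.11  1.88 -0.02  1.3  -1.17]
```

```bash
python3 -m handwheel '[[[1.3,0.4,2],[0,0.93,0.03]],[[1.3,0.4,4],[0,0.93,0.03]],[[1.3,0.4,5],[0,0.93,0.03]],[[1.3,0.4,6],[0,0.93,0.03]],[[1.3,0.4,6],[0,0.93,0.03]]]'  ; python3 - <<'E'
from h import *
a=np.deg2rad(32.7);place(np.array([.4316,-.2917]),np.array([np.cos(a),np.sin(a)]),.088,-.85,.01);print(np.round(ctrl.get_obs()['q'],2))
a=shot('top','t7.png');b=shot('scene','s7.png')
cv2.imwrite('pics/z7.png',np.hstack([cv2.resize(i,(400,400),interpolation=cv2.INTER_CUBIC) for i in(a[130:330,220:420],b[180:380,200:400])]))
E
```

```text
t: 28.72
tool_pos: [0.5001, -0.238, 0.0857]
tool_rot: [-1.126, -2.055, -0.514]
contact_force: [-1.0, -0.4, -0.6]
opening: 0.0383
grip_force: 50.4
t 28.73 tcp [ 0.5001 -0.238   0.0857] x [-0.354  0.553  0.754] y [0.843 0.538 0.001] z [-0.405  0.636 -0.657] F [-1.  -0.4 -0.6] op 0.0383 grip 50.4
P [ 0.501 -0.237  0.037] shift [-3.6   0.13  3.22] turn [ 0.003 -0.004 -0.001]
P [ 0.501 -0.237  0.037] shift [-3.6   0.13  3.22] turn [-0.007 -0.004  3.14 ]
[-0.7   0.55  1.41  0.25  2.   -1.26]
```

View pics/z7.png

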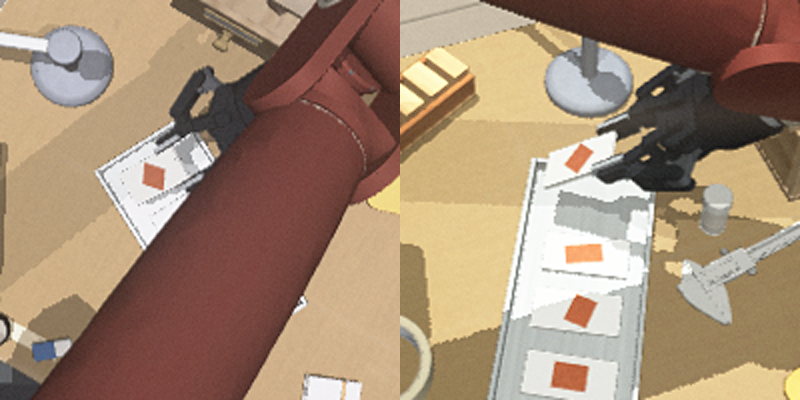

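The plate is held tilted over the free end of the tray, and the vial at right-crop (715,205) is untouched. Before lowering I'll check the wrist's clearance from the cabinet.

```bash
python3 - <<'E'
from h import *
print(np.round(atz('top',(365,160),0),3),np.round(atz('scene',(397,275),0),3),np.round(atz('top',(250,98),0),3))
print(np.round(tri((382,146),(383,194))[0],3))
E
```

```text
[ 0.639 -0.4    0.   ] [ 0.655 -0.388 -0.   ] [ 0.786 -0.128  0.   ]
[ 0.609 -0.36   0.259]
```

The wrist would come close to the cabinet corner at (0.65, -0.39), so I'll use an outward tilt of 0.7 rad. That stays away from the cabinet and vial, and from the joint limit.

```bash
python3 -m handwheel '[[[3,0,-3],[0,-0.15,0]],[[4,0,-4],[0,-0.9,0]],[[4,0,-4],[0,-0.9,0]],[[4,0,-4],[0,-0.9,0]],[[4,0,-4],[0,-0.9,0]]]' >/dev/null ; python3 - <<'E'
from h import *
a=np.deg2rad(32.7);place(np.array([.4316,-.2917]),np.array([np.cos(a),np.sin(a)]),.090,.70,.06)
E
```

```text
t 29.45 tcp [ 0.5026 -0.2405  0.1461] x [-0.538  0.841 -0.063] y [0.842 0.539 0.004] z [ 0.037 -0.051 -0.998] F [0.9 0.5 0.1] op 0.0383 grip 50.4
P [ 0.515 -0.254  0.092] shift [-1.46  0.24  5.54] turn [ 0.003 -0.637 -0.003]
P [ 0.515 -0.254  0.092] shift [-1.46  0.24  5.54] turn [-0.983 -0.004  2.981]
```

```bash
python3 -m handwheel '[[[-1.4,0.2,2],[0,-0.64,0]],[[-1.4,0.2,4],[0,-0.64,0]],[[-1.4,0.2,5.5],[0,-0.64,0]],[[-1.4,0.2,5.5],[0,-0.64,0]]]' ; python3 - <<'E'
from h import *
a=np.deg2rad(32.7);place(np.array([.4316,-.2917]),np.array([np.cos(a),np.sin(a)]),.090,.70,.01);print(np.round(ctrl.get_obs()['q'],2))
E
```

```text
t: 29.95
tool_pos: [0.5101, -0.2503, 0.0867]
tool_rot: [1.198, 2.195, -0.432]
contact_force: [-0.2, -0.5, 0.7]
opening: 0.038
grip_force: 50.4
t 29.95 tcp [ 0.5101 -0.2503  0.0867] x [-0.417  0.648 -0.638] y [0.841 0.541 0.   ] z [ 0.345 -0.536 -0.77 ] F [-0.2 -0.5  0.7] op 0.038 grip 50.4
P [ 0.515 -0.254  0.042] shift [2.43 0.16 3.83] turn [ 0.001 -0.008  0.001]
P [ 0.515 -0.254  0.042] shift [2.43 0.16 3.83] turn [ 1.300e-02  1.000e-03 -3.141e+00]
[-0.4  -0.26  2.25 -0.63  0.66 -0.56]
```

```bash
python3 -m handwheel '[[[1.2,0.1,1.9],[0,0,0]],[[2.4,0.1,3.7],[0,0,0]],[[2.4,0.1,3.7],[0,0,0]]]';python3 - <<'E'
from h import *
a=np.deg2rad(32.7);place(np.array([.4316,-.2917]),np.array([np.cos(a),np.sin(a)]),.090,.70,.01);print(np.round(ctrl.get_obs()['q'],2))
E
```

```text
t: 30.32
tool_pos: [0.5148, -0.2556, 0.044]
tool_rot: [1.202, 2.196, -0.431]
contact_force: [0.8, 0.8, -0.6]
opening: 0.0381
grip_force: 50.4
t 30.32 tcp [ 0.5148 -0.2556  0.044 ] x [-0.416  0.65  -0.636] y [0.842 0.539 0.   ] z [ 0.343 -0.536 -0.772] F [ 0.8  0.8 -0.6] op 0.0381 grip 50.4
P [ 0.515 -0.254  0.042] shift [0.24 0.05 0.09] turn [-0.001 -0.011 -0.001]
P [ 0.515 -0.254  0.042] shift [0.24 0.05 0.09] turn [-1.70e-02  1.00e-03  3.14e+00]
[-0.4  -0.16  2.24 -0.71  0.58 -0.46]
```

```bash
python3 -m handwheel '[[[0,0,0],[0,0,0]],[[0,0,0],[0,0,0]],[[0,0,0],[0,0,0]],[[0,0,0],[0,0,0]]]' -0.25; python3 -m handwheel '[[[-2.5,0,-3],[0,0,0]],[[-6,0,-7],[0,0,0]],[[-9,0,-11],[0,0.7,0]],[[-9,0,-11],[0,0.7,0]],[[-9,0,-11],[0,0.7,0]]]' >/dev/null; python3 - <<'E'
from h import *
go([.645,.0055,.24],np.deg2rad(20))
E
```

```text
t: 30.82
tool_pos: [0.5155, -0.2563, 0.0444]
tool_rot: [1.203, 2.195, -0.431]
contact_force: [-0.2, 0.2, 0.4]
opening: 0.0533
grip_force: 0.0
t 31.45 tcp [ 0.516  -0.2562  0.1891] x [-0.534  0.836 -0.124] y [0.843 0.539 0.003] z [ 0.069 -0.103 -0.992] F [-0.2  0.2 -0.3] op 0.0532 grip 0.0
shift cm [14.36 24.98 -6.86]
turn [array([0.017, 0.124, 0.219]), array([-0.181,  0.024, -2.917])] q6 -1.12
```

```bash
python3 -m handwheel '[[[10,16,-6],[0.017,0.124,0.22]],[[10,16,-6],[0.017,0.124,0.22]],[[10,16,-6],[0.017,0.124,0.22]],[[10,16,-6],[0.017,0.124,0.22]]]' -1 >/dev/null; python3 - <<'E'
from h import *
C,v=tray()
a=shot('top','t8.png');b=shot('scene','s8.png')
cv2.imwrite('pics/z8.png',np.hstack([cv2.resize(i,(400,400),interpolation=cv2.INTER_CUBIC) for i in(a[90:340,130:380],b[90:390,150:450])]))
for c in('top','scene'):
  for n in['swing_peg','post_axis']:print(c,n,[(np.round(d['position'],1).tolist(),round(d['score'],2)) for d in ctrl.landmark_of(c,n)])
E
```

```text
tray c 0.4316 -0.2916 size 126 260 v deg 32.7
top swing_peg []
top post_axis [([253.0, 155.0], 0.89)]
scene swing_peg [([247.4, 133.0], 0.64)]
scene post_axis [([296.2, 182.3], 0.92), ([287.6, 319.7], 0.7)]
```

View pics/z8.png

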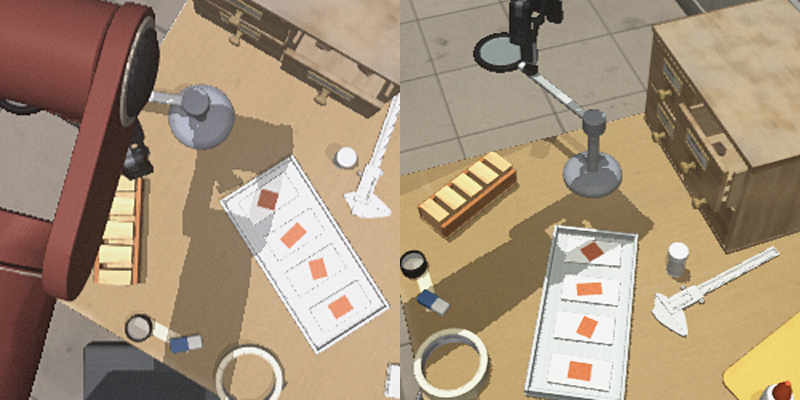

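All four plates lie flat and separate in the tray: left crop (268,200), (293,235), (317,268) and (340,306). The rack is empty and the vial has not moved. Next I fetch the peg, which was left at about (0.652, 0.007).

```bash
python3 - <<'E'
from h import *
go([.652,.007,.24],np.deg2rad(20))
E
```

```text
t 32.3 tcp [ 0.5917 -0.0811  0.2322] x [-0.339  0.941 -0.001] y [ 0.941  0.339 -0.004] z [-0.003 -0.003 -1.   ] F [-0.1  1.   0.6] op 0.0856 grip 0.0
shift cm [ 6.24  8.65 -0.82]
turn [array([-0.004,  0.001, -0.004]), array([2.000e-03, 6.000e-03, 3.138e+00])] q6 -0.6
```

```bash
python3 -m handwheel '[[[6.2,8.6,-1],[0,0,0]],[[6.2,8.6,-1],[0,0,0]],[[6.2,8.6,-1],[0,0,0]],[[6.2,8.6,4],[0,0,0]],[[6.2,8.6,8.6],[0,0,0]]]' ; python3 -m handwheel '[[[0,0,0.2],[0,0,0]],[[0,0,0.2],[0,0,0]],[[0,0,0.2],[0,0,0]],[[0,0,0.2],[0,0,0]],[[0,0,0.2],[0,0,0]]]' 1 25; python3 - <<'E'
from h import *
o,R=state()
c=np.array([.63,-.1425]); 
for a in (95,110,125,140,155): print(a,np.round(R.T@(np.r_[c+.15*np.array([np.cos(np.deg2rad(a)),np.sin(np.deg2rad(a))]),.1445]-o['tool_pos'])*100,2))
E
```

```text
t: 32.92
tool_pos: [0.6517, 0.0059, 0.1456]
tool_rot: [1.806, 2.57, -0.005]
contact_force: [0.5, 0.3, -0.4]
opening: 0.0856
grip_force: 0.0
t: 33.55
tool_pos: [0.6532, 0.007, 0.1473]
tool_rot: [1.802, 2.569, -0.004]
contact_force: [-1.4, -1.2, 6.0]
opening: 0.0142
grip_force: 24.4
t 33.55 tcp [0.6532 0.007  0.1473] x [-0.34   0.94  -0.004] y [0.94 0.34 0.  ] z [ 0.002 -0.004 -1.   ] F [-1.4 -1.2  6. ] op 0.0142 grip 24.4
95 [ 1.23 -3.42  0.28]
110 [ 1.73 -7.3   0.28]
125 [  1.22 -11.18   0.28]
140 [ -0.29 -14.79   0.28]
155 [ -2.68 -17.9    0.29]
```

```bash
python3 -m handwheel '[[[1.2,-3.4,0],[0,0,-0.15]],[[1.7,-7.3,0],[0,0,-0.3]],[[1.2,-11.2,0],[0,0,-0.45]],[[-0.3,-14.8,0],[0,0,-0.6]],[[-2.7,-17.9,0],[0,0,-0.75]]]'; python3 - <<'E'
from h import *
o,R=state();print(np.round(o['q'],2))
c=np.array([.63,-.1425]); 
for a in (155,165,180,192,204,217): print(a,np.round(R.T@(np.r_[c+.15*np.array([np.cos(np.deg2rad(a)),np.sin(np.deg2rad(a))]),.1455]-o['tool_pos'])*100,2))
E
```

```text
t: 34.17
tool_pos: [0.4928, -0.077, 0.1471]
tool_rot: [0.725, 3.056, 0.002]
contact_force: [5.7, 2.1, 1.7]
opening: 0.0141
grip_force: 25.6
t 34.17 tcp [ 0.4928 -0.077   0.1471] x [-0.893  0.449 -0.   ] y [0.449 0.893 0.001] z [ 0.001  0.001 -1.   ] F [5.7 2.1 1.7] op 0.0141 grip 25.6
[-0.31 -0.21  1.97  0.    1.38 -1.41]
155 [-0.21 -0.13  0.16]
165 [-0.52 -2.73  0.16]
180 [-1.8  -6.42  0.15]
192 [-3.5  -9.06  0.15]
204 [ -5.7  -11.29   0.15]
217 [ -8.56 -13.13   0.15]
```

```bash
python3 -m handwheel '[[[-0.5,-2.7,0],[0,0,-0.1]],[[-1.8,-6.4,0],[0,0,-0.2]],[[-3.5,-9.1,0],[0,0,-0.3]],[[-5.7,-11.3,0],[0,0,-0.4]],[[-8.6,-13.1,0],[0,0,-0.5]]]'; python3 -m handwheel '[[[0,0,0],[0,0,0]],[[0,0,0],[0,0,0]]]'; python3 -m handwheel '[[[0,0,0],[0,0,0]],[[0,0,0],[0,0,0]],[[0,0,-4],[0,0,0]],[[0,0,-10],[0,0,0]],[[0,0,-10],[0,0,0]]]' -1;python3 -m handwheel '[[[14,18,-4],[0,0,0]],[[14,18,-4],[0,0,0]],[[14,18,-4],[0,0,0]],[[14,18,-4],[0,0,0]],[[14,18,-4],[0,0,0]]]'; python3 - <<'E'
from h import *
a=shot('top','t9.png');b=shot('scene','s9.png');state()
cv2.imwrite('pics/z9.png',np.hstack([cv2.resize(i,(400,400),interpolation=cv2.INTER_CUBIC) for i in(a[140:340,210:410],b[150:400,180:430])]))
for c in('top','scene'):
  for n in['lens_centre','swing_peg']:print(c,n,[(np.round(d['position'],1).tolist(),round(d['score'],2)) for d in ctrl.landmark_of(c,n)])
E
```

```text
t: 34.8
tool_pos: [0.5104, -0.2344, 0.1469]
tool_rot: [0.047, -3.141, 0.001]
contact_force: [0.3, 7.3, 4.6]
opening: 0.0141
grip_force: 26.4
t: 35.05
tool_pos: [0.51, -0.2352, 0.1469]
tool_rot: [0.04, -3.14, 0.008]
contact_force: [-0.4, -3.8, 5.6]
opening: 0.014
grip_force: 26.4
t: 35.67
tool_pos: [0.5123, -0.2351, 0.2519]
tool_rot: [-0.042, 3.134, -0.013]
contact_force: [0.3, -0.1, -0.5]
opening: 0.0853
grip_force: 0.0
t: 36.3
tool_pos: [0.3642, -0.0562, 0.2851]
tool_rot: [0.047, -3.141, 0.005]
contact_force: [1.3, 0.2, 0.0]
opening: 0.0853
grip_force: 0.0
t 36.4 tcp [ 0.365  -0.0576  0.2843] x [-1.    -0.027  0.003] y [-0.027  1.    -0.002] z [-0.002 -0.003 -1.   ] F [ 0.7  0.  -0.9] op 0.0854 grip 0.0
top lens_centre [([321.9, 245.0], 0.92)]
top swing_peg [([298.3, 212.4], 0.78)]
scene lens_centre [([290.5, 274.8], 0.8)]
scene swing_peg [([295.7, 230.8], 0.8)]
```

View pics/z9.png

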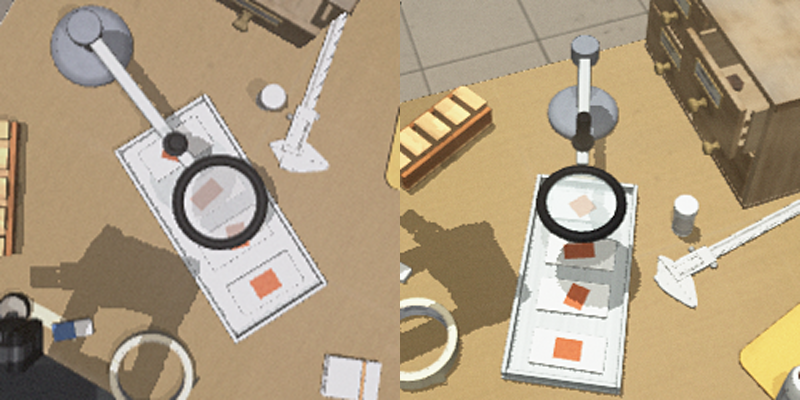

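The lens ring hangs over the tray (top view (322,245)), with all four plates still laid out below it. One numeric check of lens against tray, and of the fourth plate, before handing in.

```bash
python3 - <<'E'
from h import *
L=tri((321.9,245),(290.5,274.8)); print('lens',np.round(L[0],4),round(L[1],4))
print('tray mid via corner px', np.round(np.mean([atz('top',(210+x/2,140+y/2),.019) for x,y in((117,151),(204,95),(326,284),(238,341))],0),4))
b=cv2.imread('pics/s8.png')[255:320,255:325]; c=cv2.imread('pics/t8.png')[185:250,265:335]
cv2.imwrite('pics/z10.png',np.hstack([cv2.resize(i,(390,360),interpolation=cv2.INTER_CUBIC) for i in(b,c)]))
E
```

```text
lens [ 0.4449 -0.2836  0.1358] 0.0014
tray mid via corner px [ 0.4313 -0.2932  0.019 ]
```

View pics/z10.png

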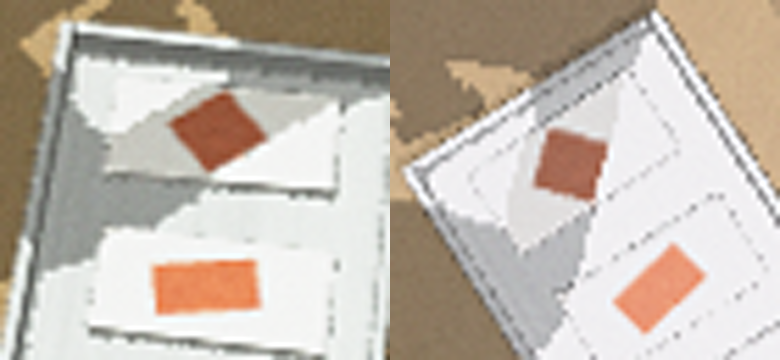

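The fourth plate lies flat inside the walls, and the lens is about 2 cm from the tray's middle, so I'm handing the job in.

```bash
python3 -c "
from station import ctrl
print(ctrl.finish_job())"
```

```text
the job is handed in; nothing more can be done
None
```

The job is handed in, with no verdict returned: by my last pictures all four plates lie flat and apart in the tray, the lens hangs about 2 cm from the tray's middle, and the vial has not moved.

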